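# Dock the heated sample head on the spectrometer port

## Robot

A 7-joint arm with a two-finger parallel gripper is mounted at the origin on the work surface. World frame = base frame: x ahead of the robot, y to its left, z up, the work surface at z = 0. Lengths are in m, angles in degrees, forces in N, time in s.
With the tool pointing down it reaches from about 0.425 to 0.875 m from the base axis. Payload 4.7 kg.
Tool frame: the origin (TCP) lies on the front face of the gripper's body, between the roots of the fingers; the fingertips stand 70 mm ahead of it and the grasp point (between the pads) lies 51 mm ahead of it; z points along the fingers, y is the direction in which the jaws open and shut (so a half turn about z gives the same grasp; the last joint's range is limited). The gripper opens to 87 mm and grips with 3 to 60 N. Pads are 19 mm wide; open, the fingers measure 117 mm over their backs; the gripper's body (75 mm by 190 mm) begins 51 mm behind the grasp point.
Start: joints at [73.172, 18.392, -4.016, 83.108, 1.295, 78.541, -3.26], TCP at [0.197, -0.619, 0.292] pointing down, gripper open.
Joint ranges: [-163.93, 163.93], [-17.29, 119.83], [-79.2, 71.16], [3.27, 140.29], [-89.18, 269.18], [5.43, 117.66], [-154.24, 154.24]. Speed limits (degrees/s): [147.25, 147.25, 180, 180, 180, 180, 180].

## Interface

Orientations are given as [roll, pitch, yaw] about the fixed x, y, z axes, in that order (R = Rz(yaw) Ry(pitch) Rx(roll)).
In Python, from cell import env gives the robot as it stands.
- The arm moves only by the tool drive_tool, never from a script. Its argument "commands" is a list of rows, each a list of 7 numbers: the shift along the tool's x, y, z in cm, then the turn, a rotation vector about the tool's x, y, z in degrees, then the opening, from 0 (shut) to 1 (fully open). In form: [[tx, ty, tz, rx, ry, rz, hand], ...]. A call has 1 to 20 rows; each row shifts and turns the commanded pose from where the row before left it, along the tool's axes as they then stand; what a row does not reach is not made up. A row lasts 1/12 s, in which the tool goes at most 41.7 mm and 7.16 degrees, less where a joint would pass 70% of its speed; a pose out of reach is approached as far as the arm can. A call is refused whole if a number of a shift passes 4.17 or a number of a turn 7.16, either way. A call with a gripper value outside its range is refused whole. The fingers move at their own pace and stop on an object; "force" is the grip in N (left out, the last holds). Time passes only in rows, so rows that do not move let the fingers close. It gives the time, the measured TCP pose, the force and the opening at its end, in the units of the state.
- env.get_obs(): the state, without advancing time (a new reading comes with each control period).
- env.read_camera(name): name is "scene" or "top"; returns a dict with "img" (384x512x3 uint8, blue, green, red), "mtx" (3x3 intrinsics, pixels), "pose" (4x4, takes a point from camera to world coordinates). Camera axes: x right, y down, z forward; pixel columns grow to the right and rows downward; lengths in m; the calibration is good to about 2 mm. A picture is of the moment at which its call begins. There is no depth.
- env.sign_off(): hands the job in, once; it reports no verdict.
The state is a dict: "time_s": time; "qpos": joint angles; "joint_velocities": joint speeds; "effort": joint torques, N m; "tool_pos": TCP position; "tool_rot": TCP orientation; "force": force on the tool from outside, world axes, zero at the start; "wrist_torque": the same for the moment, N m; "grip_width": finger opening in m.
Only numpy, scipy, OpenCV 4.12 (cv2) and the standard library are available. Lean on these libraries where they do the work, as an engineer would, in place of code of your own. Each camera call takes 0.05 s, during which the arm holds its last target.

## Task

Dock the heated sample head on the spectrometer: slide it steadily along the docking plate, without lifting or knocking it, until both slots are fully home on the two brass alignment pegs. Then swing the red-knobbed retaining latch fully shut behind it, and only then slide the blue-knobbed beam shutter fully open. Leave the steel flask, the dish of discs and the wrench where they are.

Things in the scene. Friction and masses are not known exactly. Their poses are not given: they have to be found in the camera images.
- head: Sample head, loose, 0.64 to 0.96 kg, too broad to grasp: black base plate 120 mm long (own x, +/-60), 110 mm wide, 10 mm thick; on it a finned steel body (own x -52 to +26), 106 mm wide, top 66 mm above the origin (low fittings to 76). Origin: centre of the plate's underside; own +x leads, with a round window flange out to x = +64; z up. Slides on the plate at 3 to 7 N.
- head_rear (a point): Centre of the body's flat upright rear face (92 mm wide, 10 to 66 mm above the docking plate), the place to push; 52 mm behind the head's origin (8 mm inside the plate's rear edge), 38 mm above its underside; axes as head.
- slots (a point): Middle between the two slot ends: 30 mm ahead of the head's origin, on its underside; axes as head. The two open slots lie 35 mm either side (own y), run 30 mm in from the plate's leading edge (own x = 60 mm), are 13 mm wide with square ends, and flare over the outer 12 mm to 30 mm wide at the mouth.
- dock: Fixed aluminium docking plate, 12 mm thick, 360 x 260 mm, on the table, with the white spectrometer at its end. Origin on the table surface; own +x is the docking direction (to the port, roughly robot's left), +y roughly towards the robot, z up. Plate: x -210 to +150, y +/-130 mm. Port plate x 120 to 130, y +/-86, top 112 mm above the table; case x 150 to 420, y +/-150, 120 mm tall.
- home (a point): Where the head's origin lies when home, on top of the docking plate: dock x = 40 mm, y = 0, z = 12 mm; axes as dock. There the head's x points along dock x and its slot ends stand against the pegs. The head starts on the plate 80 to 125 mm short of this, up to 15 mm to one side and turned up to 0.2 rad.
- pegs (a point): Midpoint between the feet of the two upright brass alignment pegs, on top of the docking plate (dock x = 75 mm, y = 0); axes as dock. The pegs stand 35 mm either side (dock y): 10 mm diameter, 16 mm tall.
- latch (a joint): Retaining latch, rad. 0: shut (end stop), arm along dock +y, 2.5 mm behind the rear edge of a head that is home; opens counter-clockwise seen from above, 1.57 points along dock -x; starts at 1.5 to 1.8. Stays where left; about 1.5 N at the knob turns it. It cannot shut while the head is well short of home.
- latch_pivot (a point): Upright pivot axis of the latch, dock x = -30 mm, y = -105 mm, 22 mm above the table; axes as dock. The flat steel arm is 105 mm long, 15 mm wide and lies 22 to 31 mm above the table.
- latch_knob (a point): Middle of the red upright knob at the free end of the latch arm, 105 mm from the pivot: 14 to 18 mm diameter, 31 to 77 mm above the table; this point is 56 mm above the table.
- shutter (a joint): Beam shutter behind the port plate, m: 0 shut, 0.050 fully open (end stop). It slides level along dock +y (towards the robot), starts at 0 to 0.008, stays where it is left; 2 N moves it.
- shutter_knob (a point): Middle of the blue upright knob on top of the shutter blade: 14 to 18 mm diameter, from 122 to 158 mm above the table; this point is 144 mm above the table, at dock x = 135 mm, dock y = the shutter's joint value.
- flask: Bystander: open steel flask, 66 mm diameter, 110 mm tall, loose; origin at the centre of its underside.
- dish: Bystander: white dish of metal discs, 100 mm diameter, 22 mm tall, loose; origin at the centre of its underside.
- wrench: Bystander: steel wrench lying flat, 150 mm long along its x, loose; origin under its middle.
Not all that is in view belongs to the job. Leave any green look-alike of the head alone.

How it is judged:
By the outcome, as a careful person would: the job done as asked, in the order asked, and still so for the second after the job is handed in, with the robot touching nothing.
It also fails if it takes over 58 s, if anything falls off the work surface, if the arm or the gripper's body presses on something with over 40 N, if the wrist force passes 120 N, or if a joint passes its speed limit or range.

## Working session

There is one attempt and no reset: what is moved stays moved. The work goes in short steps, Python scripts to look and compute and a tool call to move; the robot and the scene stay as the last step left them, time stands still between calls to the robot, and variables do not carry over. Pictures are saved under pics/ and viewed, and the job is handed in when it is done.

Besides the shell and the picture viewer there is one more tool, called as name([rows], argument=value, ...), one row to a line, values as JSON. drive_tool: Moves the arm, as the interface text tells. Its arguments: {"type":"object","properties":{"commands":{"type":"array"},"force":{"type":"number"}},"required":["commands"]}

```bash
ls; mkdir -p pics; python3 - <<'E'
from cell import env
import cv2,numpy as np
o=env.get_obs();print(o)
for n in("scene","top"):
    c=env.read_camera(n);cv2.imwrite(f"pics/{n}0.png",c["img"]);np.savez(f"{n}0.npz",**c);print(n,c["mtx"],c["pose"])
    cv2.imwrite(f"pics/{n}0b.png",cv2.resize(c["img"],(800,600),interpolation=cv2.INTER_CUBIC))
E
```

```text
pics
{'time_s': 0.0, 'qpos': array([73.17327606, 18.43767452, -4.01426688, 83.1755147 ,  1.29505908,
       78.54271163, -3.26055811]), 'joint_velocities': array([-0.01724613, -0.19580018,  0.02713661, -0.06791101, -0.05842996,
       -0.1030216 ,  0.04086729]), 'effort': array([-3.15005782e-04, -4.91291749e+01, -4.03981721e-01, -3.12528169e+01,
       -6.39115996e-02,  4.35171963e-02,  1.92136604e-04]), 'tool_pos': array([ 0.19672661, -0.61905699,  0.29117157]), 'tool_rot': array([-1.79889344e+02,  6.38314967e-03,  1.76347468e+01]), 'force': array([ 0.11389998, -0.6907875 ,  0.37061714]), 'wrist_torque': array([-0.00188352, -0.0175357 ,  0.00258986]), 'grip_width': 0.08690724665764289}
scene [[441.98882914   0.         259.52430571]
 [  0.         441.98882914 196.01035673]
 [  0.           0.           1.        ]] [[-0.75979467  0.43846931 -0.48005909  1.10034675]
 [ 0.65016147  0.51074887 -0.56251725  0.63489447]
 [-0.00145691 -0.73951353 -0.67314012  0.96198632]
 [ 0.          0.          0.          1.        ]]
top [[400.24007231   0.         259.22050151]
 [  0.         400.24007231 194.07504599]
 [  0.           0.           1.        ]] [[-0.07154027 -0.97587743  0.20626494  0.26965011]
 [-0.99742902  0.07085673 -0.01070882 -0.05834344]
 [-0.00416477 -0.20650075 -0.97843758  1.2241103 ]
 [ 0.          0.          0.          1.        ]]
```

View pics/scene0b.png

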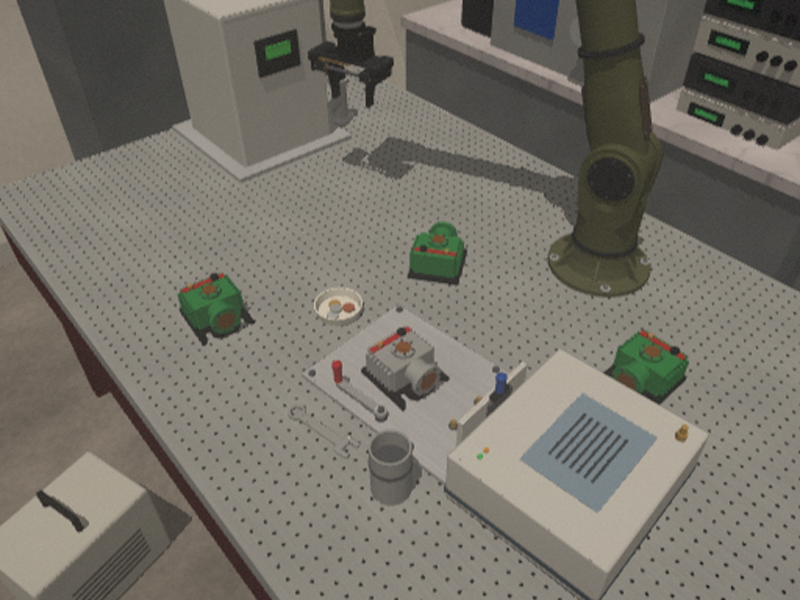

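View pics/top0b.png

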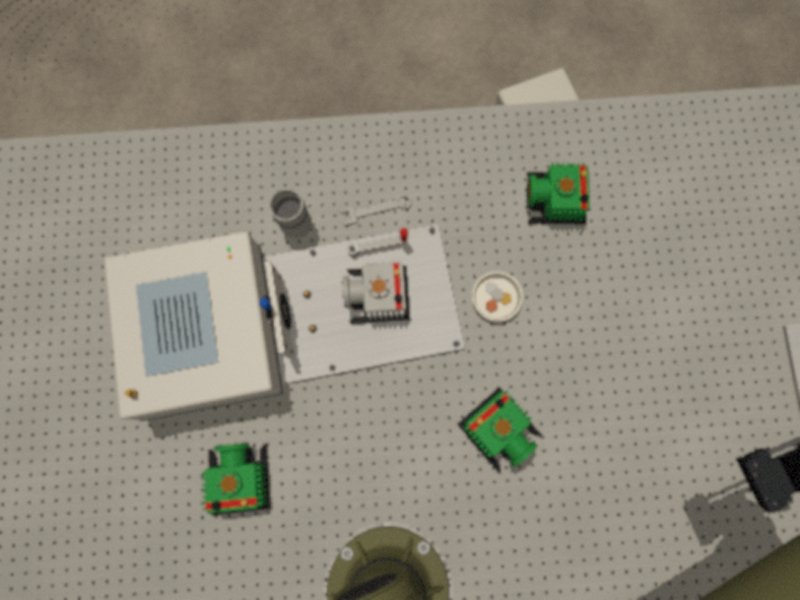

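Scene shows the arm at rest, and the grey head on the plate near (400,360) in the enlarged view. The top view shows head (378,292), pegs (307,294)/(313,328), red knob (404,235), blue knob (265,303), dish (497,297), flask (289,210). I'll take enlarged crops next.

```bash
python3 - <<'E'
import cv2
t=cv2.imread("pics/top0.png");s=cv2.imread("pics/scene0.png")
# top crop x 160-310 y 135-250
c=t[135:250,160:310];cv2.imwrite("pics/topc.png",cv2.resize(c,None,fx=5,fy=5,interpolation=cv2.INTER_CUBIC))
c=s[190:310,190:350];cv2.imwrite("pics/scenec.png",cv2.resize(c,None,fx=5,fy=5,interpolation=cv2.INTER_CUBIC))
E
```

```text
(no output)
```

View pics/topc.png

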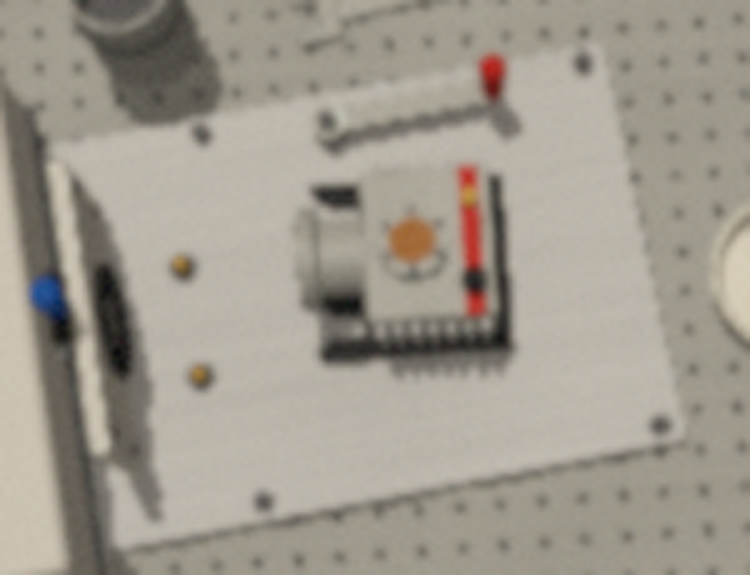

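View pics/scenec.png

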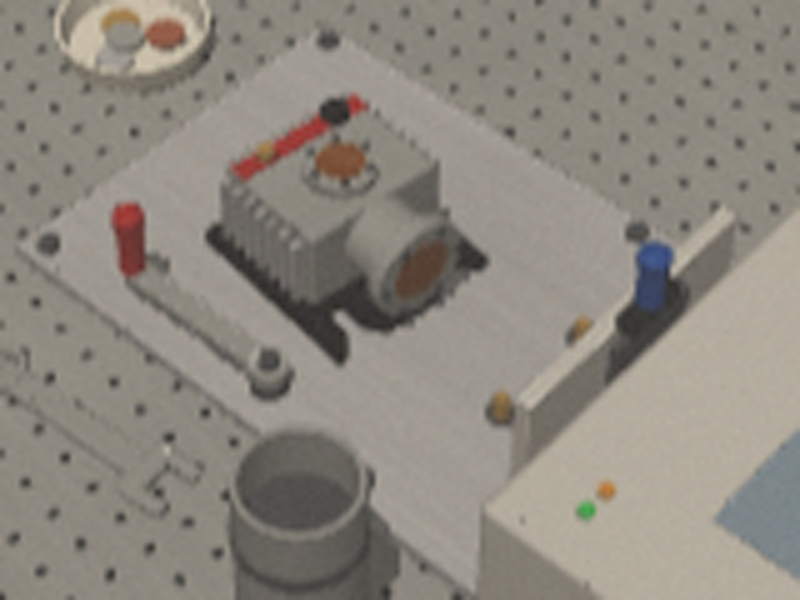

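```bash
python3 - <<'E'
import cv2
t=cv2.imread("pics/top0.png");s=cv2.imread("pics/scene0.png")
c=t[160:215,215:270];cv2.imwrite("pics/topd.png",cv2.resize(c,None,fx=10,fy=10,interpolation=cv2.INTER_CUBIC))
c=s[205:268,225:295];cv2.imwrite("pics/scened.png",cv2.resize(c,None,fx=9,fy=9,interpolation=cv2.INTER_CUBIC))
E
```

```text
(no output)
```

View pics/topd.png

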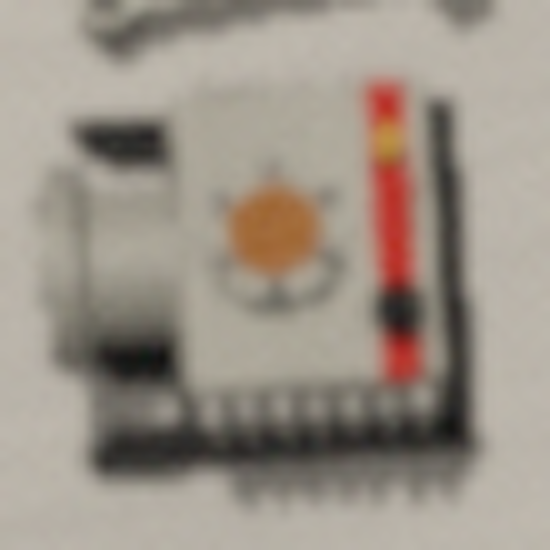

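View pics/scened.png

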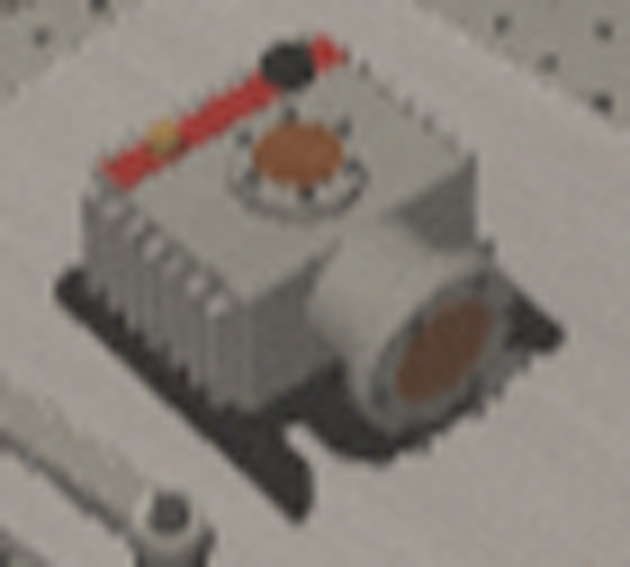

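```bash
cat > h.py <<'E'
import numpy as np,cv2
from scipy.optimize import least_squares
C={}
for n in("scene","top"):
    z=np.load(f"{n}0.npz");C[n]=(z["mtx"],z["pose"])
def proj(n,P):
    K,T=C[n];p=(np.atleast_2d(P)-T[:3,3])@T[:3,:3];q=p@K.T;return q[:,:2]/q[:,2:]
def ray(n,uv,z):
    K,T=C[n];d=T[:3,:3]@np.linalg.solve(K,[uv[0],uv[1],1]);o=T[:3,3];return o+d*(z-o[2])/d[2]
def px(x,y,f,o): return np.array([(x+.5)/f-.5+o[0],(y+.5)/f-.5+o[1]])
def w(pose,P,z0=0):
    x,y,a=pose;P=np.atleast_2d(P);c,s=np.cos(a),np.sin(a)
    return np.c_[x+c*P[:,0]-s*P[:,1],y+s*P[:,0]+c*P[:,1],P[:,2]+z0]
def fit(obs,x0,z0=0):
    def r(v): return np.concatenate([(proj(n,w(v,P,z0))[0]-uv) for n,uv,P in obs])
    s=least_squares(r,x0,loss='soft_l1',f_scale=1.0);return s.x,r(s.x).reshape(-1,2)
E
python3 - <<'E'
from h import *
t=lambda x,y:px(x,y,5,(160,135)); s=lambda x,y:px(x,y,5,(190,190))
mm=lambda *a:np.array(a)/1000
obs=[("top",t(602,42),mm(-210,-130,12)),("top",t(685,440),mm(-210,130,12)),
("top",t(181,263),mm(75,-35,28)),("top",t(201,372),mm(75,35,28)),
("scene",s(20,248),mm(-210,-130,12)),("scene",s(320,30),mm(-210,130,12)),
("scene",s(502,396),mm(75,-35,28)),("scene",s(582,321),mm(75,35,28))]
d,r=fit(obs,[.6,.1,1.6]);print("dock",d,np.degrees(d[2]));print(r.round(2))
np.save("dock.npy",d)
td=lambda x,y:px(x,y,10,(215,160)); sd=lambda x,y:px(x,y,9,(225,205))
obs=[("top",td(470,442),mm(-60,55,10)),("top",td(78,124),mm(60,-55,10)),("top",td(97,450),mm(60,55,10)),
("scene",sd(58,290),mm(-60,-55,5)),("scene",sd(298,525),mm(60,-55,0)),("scene",sd(562,338),mm(60,55,5)),
]
h,r=fit(obs,[.6,0,1.6],.012);print("head",h,np.degrees(h[2]));print(r.round(2))
np.save("head0.npy",h)
a=h[2]-d[2];c,sn=np.cos(d[2]),np.sin(d[2]);dx=h[:2]-d[:2]
print("head in dock",c*dx[0]+sn*dx[1],-sn*dx[0]+c*dx[1],np.degrees(a))
# latch, shutter
def todock(p): q=p[:2]-d[:2];return np.array([c*q[0]+sn*q[1],-sn*q[0]+c*q[1]])
for n,uv,z in(("top",t(492,62),.077),("scene",s(128,212),.077),("top",t(47,291),.158),("scene",s(655,253),.158)):
    p=ray(n,uv,z);print(n,p,todock(p), np.degrees(np.arctan2(*(todock(p)-[-.03,-.105])[::-1]))-90)
img=cv2.imread("pics/top0.png")
for n,P,z in(("top",[0,0,0],0),):pass
E
```

```text
dock [0.53280645 0.04505728 1.69204816] 96.94721856578735
[[-0.57 -0.35]
 [ 0.05 -0.29]
 [-0.89 -0.28]
 [-1.22 -0.  ]
 [-1.01 -1.1 ]
 [ 0.35 -1.93]
 [-0.14 -0.64]
 [ 0.12 -0.57]]
head [ 0.54799655 -0.01742972  1.56506731] 89.67175175121032
[[ 0.22 -0.09]
 [-1.48 -0.49]
 [-1.72  1.69]
 [-0.51 -0.37]
 [-0.44 -0.51]
 [-0.24 -0.41]]
head in dock -0.06386553638784997 -0.007520456694659136 -7.275466814577028
top [ 0.65588817 -0.07758086  0.077     ] [-0.13662507 -0.10734436] -268.74044393753945
scene [ 0.6559756  -0.07256506  0.077     ] [-0.13165668 -0.10803783] -268.2883267819344
top [0.51575773 0.17510603 0.158     ] [0.13115606 0.00119351] -56.61718281003614
scene [0.51806286 0.1812882  0.158     ] [ 0.13701402 -0.00184245] -58.29811616888084
```

```bash
cat >> h.py <<'E'
def rot(a): return np.array([[np.cos(a),-np.sin(a)],[np.sin(a),np.cos(a)]])
def toolshift(p0,yaw0,p1):
    "shift in tool axes (cm) for vertical tool with yaw0 (deg)"
    d=np.array(p1)-np.array(p0);v=rot(-np.radians(yaw0))@d[:2];return np.array([v[0],-v[1],-d[2]])*100
E
python3 - <<'E'
from h import *
d=np.load("dock.npy");h=np.load("head0.npy")
def overlay(n,fn,crop,f):
    img=cv2.imread(f"pics/{n}0.png");x,y,W,H=crop
    im=cv2.resize(img[y:y+H,x:x+W],None,fx=f,fy=f,interpolation=cv2.INTER_CUBIC)
    def poly(pose,P,z0,col):
        q=proj(n,w(pose,np.array(P)/1000,z0));q=((q-[x,y]+.5)*f-.5).astype(int);cv2.polylines(im,[q],True,col,1)
    poly(d,[(-210,-130,12),(150,-130,12),(150,130,12),(-210,130,12)],0,(255,0,0))
    for s in(-35,35): poly(d,[(75+5*np.cos(a),s+5*np.sin(a),28) for a in np.arange(0,6.28,.5)],0,(0,0,255))
    poly(d,[(120,-86,112),(130,-86,112),(130,86,112),(120,86,112)],0,(255,0,255))
    poly(h,[(-60,-55,10),(60,-55,10),(60,55,10),(-60,55,10)],.012,(0,255,255))
    poly(h,[(-52,-46,66),(26,-46,66),(26,46,66),(-52,46,66)],.012,(0,255,0))
    cv2.imwrite(fn,im)
overlay("top","pics/ot.png",(160,135,150,115),5);overlay("scene","pics/os.png",(190,190,160,120),5)
hp=h[:2]+rot(h[2])@[-.052-.0095-.015,0]
o=np.array([.197,-.619,.292])
yaw=np.degrees(h[2])
print(hp, toolshift(o,17.635,[*hp,.2]))
E
```

```text
[ 0.54755828 -0.09392846] [ 49.31555972 -39.41938419   9.2       ]
```

View pics/ot.png

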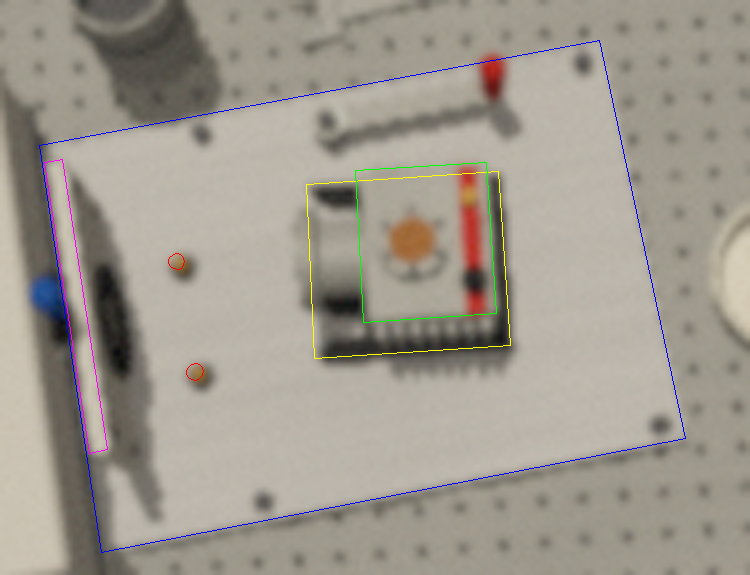

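View pics/os.png

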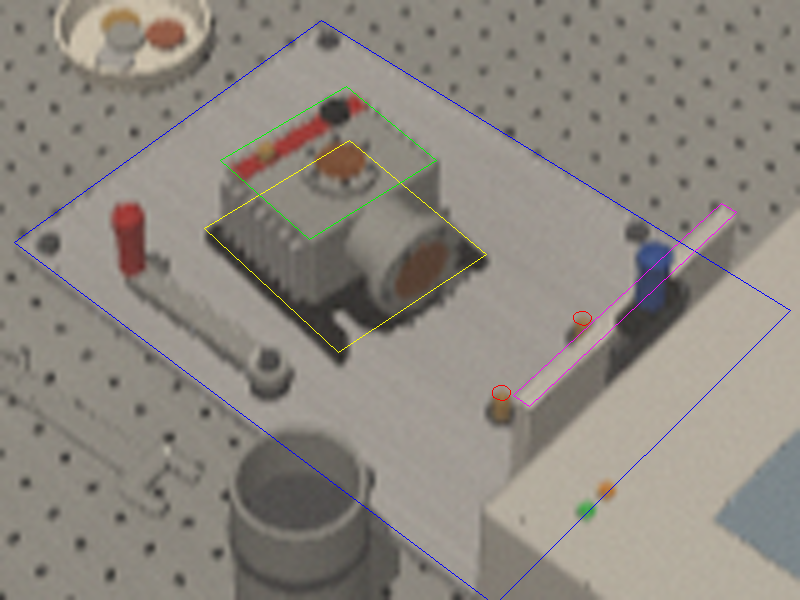

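drive_tool([
  [3.08,-2.46,0.5,0,0,0,0.6],
  [3.08,-2.46,0.5,0,0,0,0.6],
  [3.08,-2.46,0.5,0,0,0,0.6],
  [3.08,-2.46,0.5,0,0,0,0.6],
  [3.08,-2.46,0.5,0,0,0,0.6],
  [3.08,-2.46,0.5,0,0,0,0.6],
  [3.08,-2.46,0.5,0,0,0,0.6],
  [3.08,-2.46,0.5,0,0,0,0.6],
  [3.08,-2.46,0.5,0,0,0,0.6],
  [3.08,-2.46,0.5,0,0,0,0.6],
  [3.08,-2.46,0.5,0,0,0,0.6],
  [3.08,-2.46,0.5,0,0,0,0.6],
  [3.08,-2.46,0.5,0,0,0,0.6],
  [3.08,-2.46,0.5,0,0,0,0.6],
  [3.08,-2.46,0.5,0,0,0,0.6],
  [3.08,-2.46,0.5,0,0,0,0.6],
])

```text
time_s: 1.43
tool_pos: [0.5478, -0.0934, 0.2118]
tool_rot: [180.0, 0.0, 17.6]
force: [0.5, 0.0, 0.1]
grip_width: 0.0521
```

drive_tool([
  [0,0,0,0,0,-6,0.6],
  [0,0,0,0,0,-6,0.6],
  [0,0,0,0,0,-6,0.6],
  [0,0,0,0,0,-6,0.6],
  [0,0,0,0,0,-6,0.6],
  [0,0,0,0,0,-6,0.6],
  [0,0,0,0,0,-6,0.6],
  [0,0,0,0,0,-6,0.6],
  [0,0,0,0,0,-6,0.6],
  [0,0,0,0,0,-6,0.6],
  [0,0,0,0,0,-6,0.6],
  [0,0,0,0,0,-6,0.6],
  [0,0,0,0,0,0,0.6],
])

```text
time_s: 2.52
tool_pos: [0.547, -0.0951, 0.2118]
tool_rot: [-179.9, -0.0, 89.8]
force: [0.2, -0.1, -0.6]
grip_width: 0.0522
```

drive_tool([
  [0,0,2,0,0,0,0.6],
  [0,0,2,0,0,0,0.6],
  [0,0,2,0,0,0,0.6],
  [0,0,2,0,0,0,0.6],
  [0,0,1.5,0,0,0,0.6],
  [0,0,1,0,0,0,0.6],
  [0,0,0,0,0,0,0.6],
])

```text
time_s: 3.1
tool_pos: [0.5457, -0.0949, 0.1049]
tool_rot: [-179.8, -0.1, 89.5]
force: [0.5, -0.3, -0.5]
grip_width: 0.0519
```

```bash
cat > look.py <<'E'
import sys,cv2
from cell import env
tag=sys.argv[1]
a=env.read_camera("top")["img"];b=env.read_camera("scene")["img"]
cv2.imwrite(f"pics/top{tag}.png",a);cv2.imwrite(f"pics/scene{tag}.png",b)
cv2.imwrite(f"pics/T{tag}.png",cv2.resize(a[135:250,160:310],None,fx=5,fy=5,interpolation=cv2.INTER_CUBIC))
cv2.imwrite(f"pics/S{tag}.png",cv2.resize(b[190:310,190:350],None,fx=5,fy=5,interpolation=cv2.INTER_CUBIC))
o=env.get_obs();print(o["time_s"],o["tool_pos"].round(4),o["tool_rot"].round(1),o["force"].round(1))
E
python3 look.py 1
```

```text
3.2 [ 0.5474 -0.095   0.1074] [-180.    -0.    89.6] [ 0.8  0.3 -0.3]
```

View pics/S1.png

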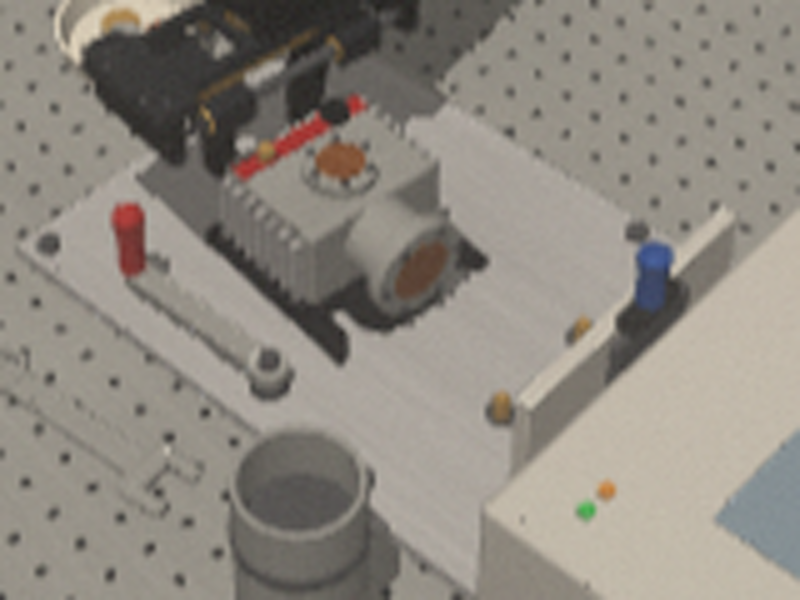

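View pics/T1.png

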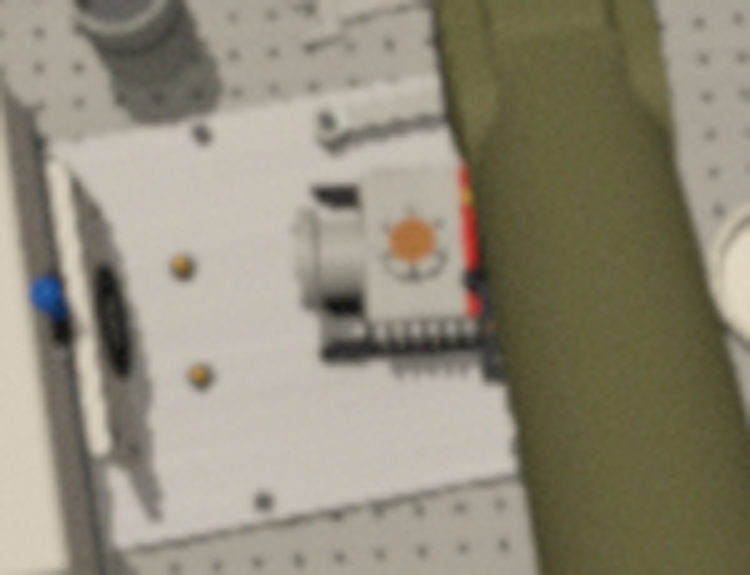

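drive_tool([
  [0.2,0,0,0,0,0,0.6],
  [0.2,0,0,0,0,0,0.6],
  [0.2,0,0,0,0,0,0.6],
  [0.2,0,0,0,0,0,0.6],
  [0.2,0,0,0,0,0,0.6],
  [0.1,0,0,0,0,0,0.6],
  [0.1,0,0,0,0,0,0.6],
  [0.1,0,0,0,0,0,0.6],
])

```text
time_s: 3.87
tool_pos: [0.5474, -0.082, 0.1072]
tool_rot: [-180.0, 0.0, 89.6]
force: [-0.1, -0.0, 0.4]
grip_width: 0.0525
```

drive_tool([
  [0.1,0,0,0,0,0,0.6],
  [0.1,0,0,0,0,0,0.6],
  [0.1,0,0,0,0,0,0.6],
  [0.1,0,0,0,0,0,0.6],
])

```text
time_s: 4.2
tool_pos: [0.5472, -0.0802, 0.1072]
tool_rot: [-180.0, 0.2, 89.6]
force: [-0.0, -6.9, 0.3]
grip_width: 0.0521
```

```bash
cat > plan.py <<'E'
import sys
from h import *
from scipy.linalg import logm
def M(x,y,a): return np.array([[np.cos(a),-np.sin(a),x],[np.sin(a),np.cos(a),y],[0,0,1]])
d=np.load("dock.npy");D=M(*d)
def twist(cur,goal_dock,N):
    "cur=(x,y,yawdeg) world; goal in dock (x,y,yawdeg)"
    A=M(cur[0],cur[1],np.radians(cur[2]));c=np.linalg.inv(D)@A
    print("cur in dock mm",(c[:2,2]*1e3).round(1),np.degrees(np.arctan2(c[1,0],c[0,0])).round(2))
    B=D@M(goal_dock[0],goal_dock[1],np.radians(goal_dock[2]))
    L=logm(np.linalg.inv(A)@B).real
    print("tot cm tx,ty(tool),rz:",(L[0,2]*100).round(2),(-L[1,2]*100).round(2),-np.degrees(L[1,0]).round(2)," per row",(L[0,2]*100/N).round(3),(-L[1,2]*100/N).round(3),(-np.degrees(L[1,0])/N).round(3))
if __name__=="__main__":
    v=list(map(float,sys.argv[1:]));twist(v[:3],v[3:6],v[6])
E
python3 plan.py .5475 -.0802 89.65 -.070 0 0 25
```

```text
cur in dock mm [-126.1    0.6] -7.3
tot cm tx,ty(tool),rz: 5.61 -0.3 -7.3  per row 0.224 -0.012 -0.292
```

drive_tool([
  [0.2,-0.011,0,0,0,-0.26,0.6],
  [0.2,-0.011,0,0,0,-0.26,0.6],
  [0.2,-0.011,0,0,0,-0.26,0.6],
  [0.2,-0.011,0,0,0,-0.26,0.6],
  [0.2,-0.011,0,0,0,-0.26,0.6],
  [0.2,-0.011,0,0,0,-0.26,0.6],
  [0.2,-0.011,0,0,0,-0.26,0.6],
  [0.2,-0.011,0,0,0,-0.26,0.6],
  [0.2,-0.011,0,0,0,-0.26,0.6],
  [0.2,-0.011,0,0,0,-0.26,0.6],
  [0.2,-0.011,0,0,0,-0.26,0.6],
  [0.2,-0.011,0,0,0,-0.26,0.6],
  [0.2,-0.011,0,0,0,-0.26,0.6],
  [0.2,-0.011,0,0,0,-0.26,0.6],
])

```text
time_s: 5.37
tool_pos: [0.5456, -0.0519, 0.1073]
tool_rot: [180.0, 0.1, 93.2]
force: [1.3, -4.7, -1.3]
grip_width: 0.052
```

drive_tool([
  [0.2,-0.011,0,0,0,-0.26,0.6],
  [0.2,-0.011,0,0,0,-0.26,0.6],
  [0.2,-0.011,0,0,0,-0.26,0.6],
  [0.2,-0.011,0,0,0,-0.26,0.6],
  [0.2,-0.011,0,0,0,-0.26,0.6],
  [0.2,-0.011,0,0,0,-0.26,0.6],
  [0.2,-0.011,0,0,0,-0.26,0.6],
  [0.2,-0.011,0,0,0,-0.26,0.6],
  [0.2,-0.011,0,0,0,-0.26,0.6],
  [0.2,-0.011,0,0,0,-0.26,0.6],
  [0.2,-0.011,0,0,0,-0.26,0.6],
  [0.2,-0.011,0,0,0,-0.26,0.6],
  [0.2,-0.011,0,0,0,-0.26,0.6],
  [0.2,-0.011,0,0,0,-0.26,0.6],
])

```text
time_s: 6.53
tool_pos: [0.5412, -0.0221, 0.1072]
tool_rot: [-180.0, 0.0, 96.9]
force: [1.7, -3.4, -1.7]
grip_width: 0.052
```

```bash
python3 look.py 2
```

```text
6.6333 [ 0.5411 -0.0216  0.1072] [-180.   -0.   97.] [ 1.3 -2.7 -2.1]
```

View pics/S2.png

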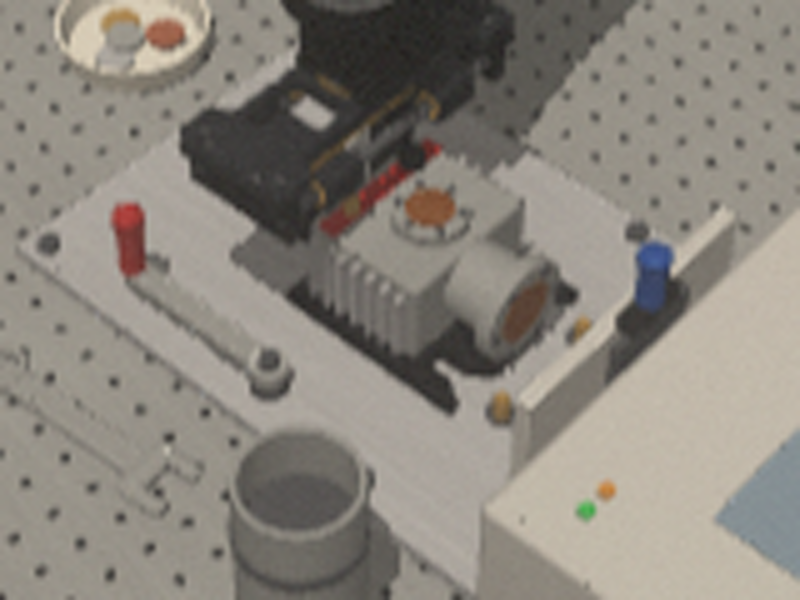

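View pics/T2.png

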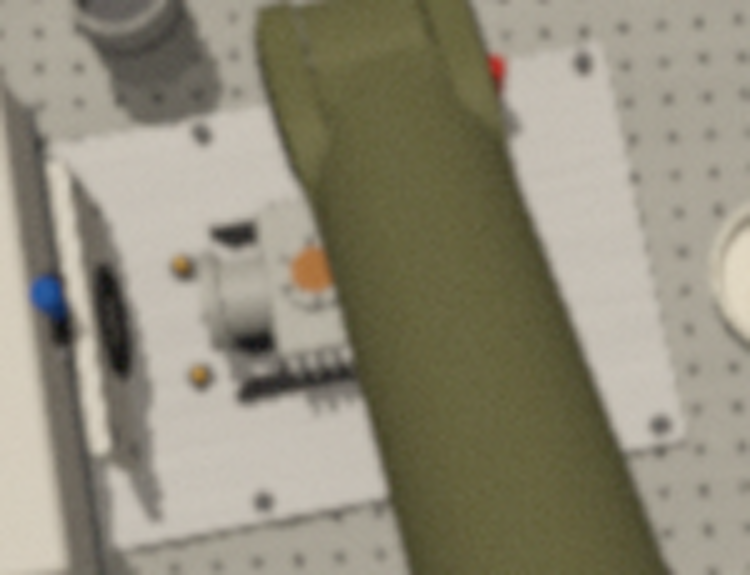

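```bash
python3 - <<'E'
from h import *
from plan import M,D
h=np.load("head0.npy")
t=lambda x,y:px(x,y,5,(160,135)); s=lambda x,y:px(x,y,5,(190,190))
mm=lambda *a:np.array(a)/1000
for n,a in(("top",t(412,240)),("scene",s(340,160))):
    p=ray(n,a,.083);print("cap own",(np.linalg.inv(M(*h))@[p[0],p[1],1])[:2])
for n,a in(("top",t(312,268)),("scene",s(430,207))):
    p=ray(n,a,.083);print("cap dock",(np.linalg.inv(D)@[p[0],p[1],1])[:2])
obs=[("top",t(212,232),mm(60,-55,10)),("top",t(241,391),mm(60,55,8)),
("scene",s(455,411),mm(60,-55,0)),("scene",s(576,293),mm(60,55,5)),("scene",s(288,290),mm(-60,-55,5))]
h,r=fit(obs,[.54,0.04,1.69],.012);np.save("head1.npy",h);A=np.linalg.inv(D)@M(*h);print("head dock",A[:2,2],np.degrees(np.arctan2(A[1,0],A[0,0])));print(r.round(2))
E
python3 plan.py .5411 -.0216 97 -.03 0 0 25
python3 - <<'E'
import cv2
s=cv2.imread("pics/scene2.png");cv2.imwrite("pics/S2d.png",cv2.resize(s[225:290,245:325],None,fx=9,fy=9,interpolation=cv2.INTER_CUBIC))
E
```

```text
cap own [-0.00550066 -0.00019971]
cap own [-0.00547149  0.00176947]
cap dock [-0.00886905 -0.00173622]
cap dock [-0.00876178  0.00169499]
head dock [-0.00612404  0.00191526] 0.4021006521596817
[[-1.06 -0.37]
 [-0.66  2.41]
 [-1.16 -0.17]
 [-0.09 -0.88]
 [-0.29  0.09]]
cur in dock mm [-67.2  -0.2] 0.05
tot cm tx,ty(tool),rz: 3.72 -0.02 0.05  per row 0.149 -0.001 0.002
```

View pics/S2d.png

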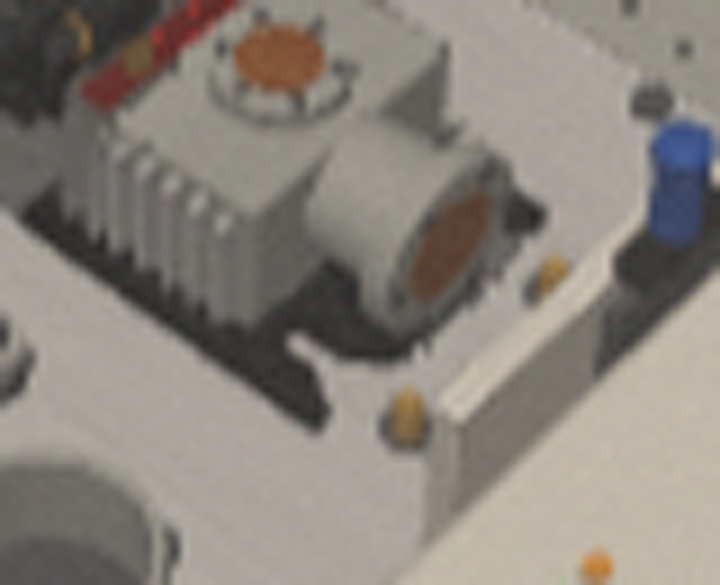

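drive_tool([
  [0.2,0,0,0,0,0,0.6],
  [0.2,0,0,0,0,0,0.6],
  [0.2,0,0,0,0,0,0.6],
  [0.2,0,0,0,0,0,0.6],
  [0.2,0,0,0,0,0,0.6],
  [0.2,0,0,0,0,0,0.6],
  [0.2,0,0,0,0,0,0.6],
  [0.2,0,0,0,0,0,0.6],
  [0.2,0,0,0,0,0,0.6],
  [0.2,0,0,0,0,0,0.6],
])

```text
time_s: 7.47
tool_pos: [0.5386, -0.0031, 0.1072]
tool_rot: [-180.0, 0.1, 96.9]
force: [0.3, -5.3, -0.4]
grip_width: 0.0522
```

drive_tool([
  [0.2,0,0,0,0,0,0.6],
  [0.2,0,0,0,0,0,0.6],
  [0.2,0,0,0,0,0,0.6],
  [0.2,0,0,0,0,0,0.6],
  [0.2,0,0,0,0,0,0.6],
])

```text
time_s: 7.88
tool_pos: [0.5374, 0.0068, 0.1072]
tool_rot: [-180.0, 0.1, 96.9]
force: [0.7, -5.2, -1.1]
grip_width: 0.0524
```

drive_tool([
  [0.2,0,0,0,0,0,0.6],
  [0.2,0,0,0,0,0,0.6],
  [0.2,0,0,0,0,0,0.6],
  [0.15,0,0,0,0,0,0.6],
  [0.15,0,0,0,0,0,0.6],
])

```text
time_s: 8.3
tool_pos: [0.5363, 0.0157, 0.1072]
tool_rot: [-179.9, 0.1, 96.9]
force: [0.6, -5.3, 0.0]
grip_width: 0.0521
```

```bash
python3 look.py 3; python3 - <<'E'
import cv2
s=cv2.imread("pics/scene3.png");cv2.imwrite("pics/S3d.png",cv2.resize(s[225:290,250:330],None,fx=9,fy=9,interpolation=cv2.INTER_CUBIC))
E
```

```text
8.4 [0.5363 0.0162 0.1072] [-180.     0.    96.9] [ 1.4 -4.8 -0.2]
```

View pics/S3d.png

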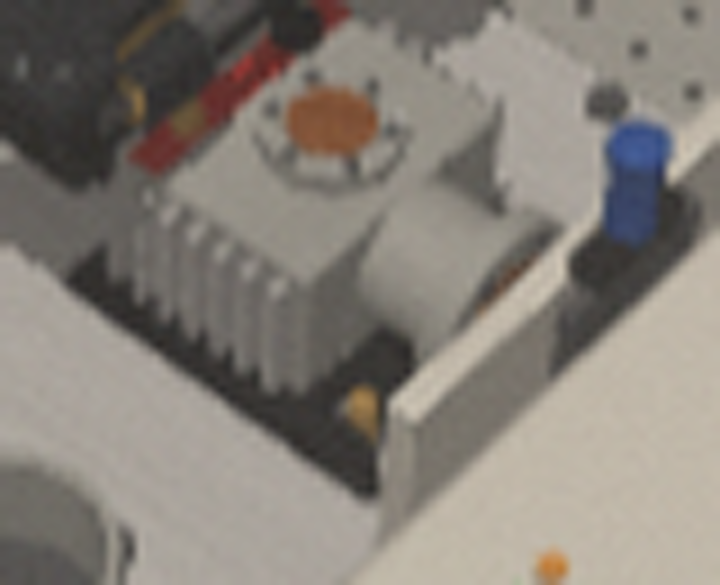

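View pics/T3.png

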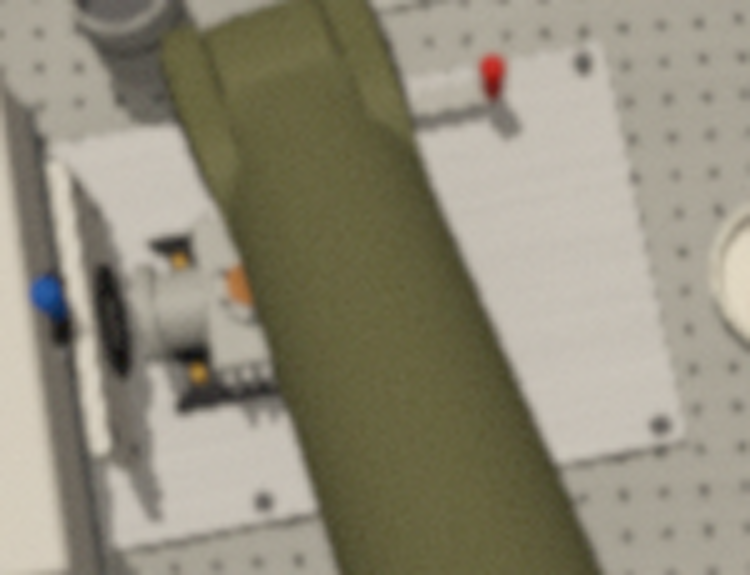

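Both pegs, at (180,262) and (200,372), are inside the slots. I'll keep going in small steps and watch the force.

drive_tool([
  [0.15,0,0,0,0,0,0.6],
  [0.15,0,0,0,0,0,0.6],
  [0.1,0,0,0,0,0,0.6],
  [0.1,0,0,0,0,0,0.6],
])

```text
time_s: 8.73
tool_pos: [0.5357, 0.0206, 0.1072]
tool_rot: [-179.9, 0.1, 96.9]
force: [1.1, -5.7, 0.0]
grip_width: 0.0524
```

drive_tool([
  [0.07,0,0,0,0,0,0.6],
  [0.07,0,0,0,0,0,0.6],
  [0.06,0,0,0,0,0,0.6],
])

```text
time_s: 8.98
tool_pos: [0.5355, 0.0222, 0.1072]
tool_rot: [-179.9, 0.1, 96.9]
force: [1.2, -7.2, 0.6]
grip_width: 0.0523
```

drive_tool([
  [0.07,0,0,0,0,0,0.6],
  [0.07,0,0,0,0,0,0.6],
  [0,0,0,0,0,0,0.6],
])

```text
time_s: 9.23
tool_pos: [0.5355, 0.0223, 0.1073]
tool_rot: [-179.9, 0.2, 96.9]
force: [0.7, -9.2, -0.3]
grip_width: 0.0522
```

```bash
python3 plan.py .5355 .0235 97 -.0215 0 0 5
```

```text
cur in dock mm [-21.7  -0.1] 0.05
tot cm tx,ty(tool),rz: 0.02 -0.01 0.05  per row 0.004 -0.001 0.011
```

drive_tool([
  [0.1,0,0,0,0,0,0.6],
  [0.1,0,0,0,0,0,0.6],
  [0,0,0,0,0,0,0.6],
])

```text
time_s: 9.48
tool_pos: [0.5354, 0.0225, 0.1074]
tool_rot: [-179.9, 0.3, 96.8]
force: [0.4, -12.9, 1.0]
grip_width: 0.0522
```

drive_tool([
  [0.1,0,0,0,0,0,0.6],
  [0.1,0,0,0,0,0,0.6],
  [0,0,0,0,0,0,0.6],
])

```text
time_s: 9.73
tool_pos: [0.5354, 0.0228, 0.1076]
tool_rot: [-179.9, 0.5, 96.8]
force: [1.0, -15.7, 1.6]
grip_width: 0.0524
```

```bash
python3 look.py 4; python3 - <<'E'
import cv2
s=cv2.imread("pics/scene4.png");cv2.imwrite("pics/S4d.png",cv2.resize(s[225:290,250:330],None,fx=9,fy=9,interpolation=cv2.INTER_CUBIC))
E
```

```text
9.8333 [0.5354 0.0227 0.1076] [-179.9    0.5   96.8] [  0.8 -15.8   3. ]
```

View pics/S4d.png

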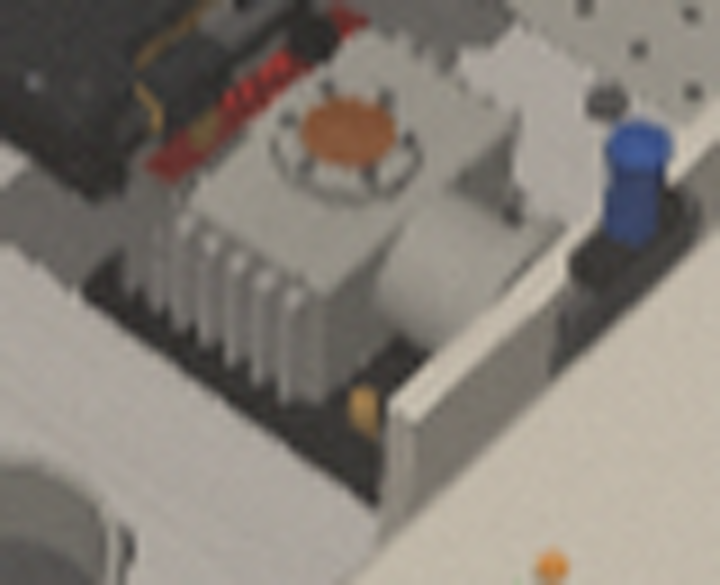

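View pics/T4.png

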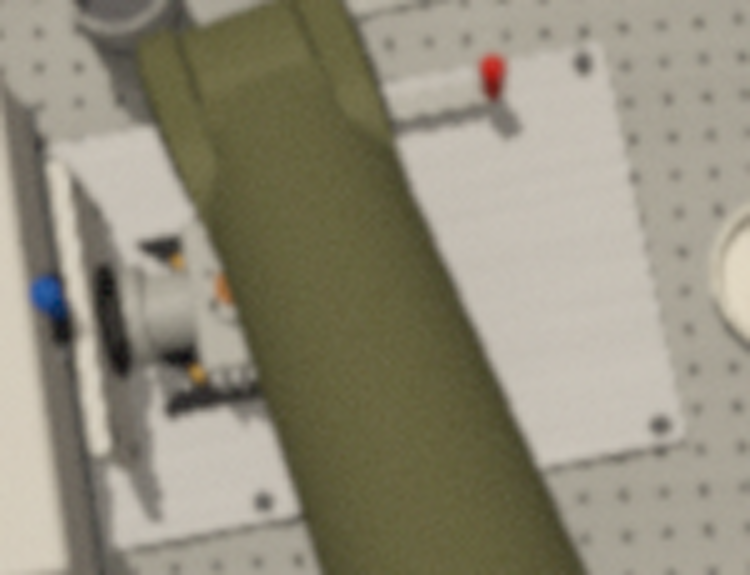

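Pegs sit at the slot ends (180,262)/(198,372), and the force rises against a hard stop. Backing straight off now.

drive_tool([
  [-0.1,0,0,0,0,0,0.6],
  [-0.2,0,0,0,0,0,0.6],
  [-0.2,0,0,0,0,0,0.6],
  [-0.3,0,0,0,0,0,0.6],
  [-0.5,0,0,0,0,0,0.6],
  [-0.8,0,0,0,0,0,0.6],
  [-1.2,0,0,0,0,0,0.6],
  [-1.2,0,-1,0,0,0,0.6],
  [-1.2,0,-2,0,0,0,0.6],
  [-1.2,0.5,-2,0,0,0,0.6],
  [-1.2,1.5,-2,0,0,0,0.6],
  [-1.2,2.5,0,0,0,0,0.6],
  [-1.2,2.5,0,0,0,0,0.6],
  [-1,2,0,0,0,0,0.6],
  [0,0,0,0,0,0,0.6],
  [0,0,0,0,0,0,0.6],
])

```text
time_s: 11.17
tool_pos: [0.6385, -0.0756, 0.1765]
tool_rot: [-179.9, -0.1, 96.8]
force: [0.2, 0.5, -0.7]
grip_width: 0.0524
```

```bash
python3 look.py 5; python3 - <<'E'
from plan import twist
from cell import env
o=env.get_obs();p=o["tool_pos"];twist((p[0],p[1],o["tool_rot"][2]),(-.135,-.107,0),1)
E
```

```text
11.2667 [ 0.6374 -0.0743  0.1767] [-1.799e+02 -1.000e-01  9.690e+01] [-1.1 -0.1  0.6]
cur in dock mm [-131.1  -89.4] -0.0
tot cm tx,ty(tool),rz: -0.39 1.76 -0.0  per row -0.385 1.76 -0.002
```

View pics/S5.png

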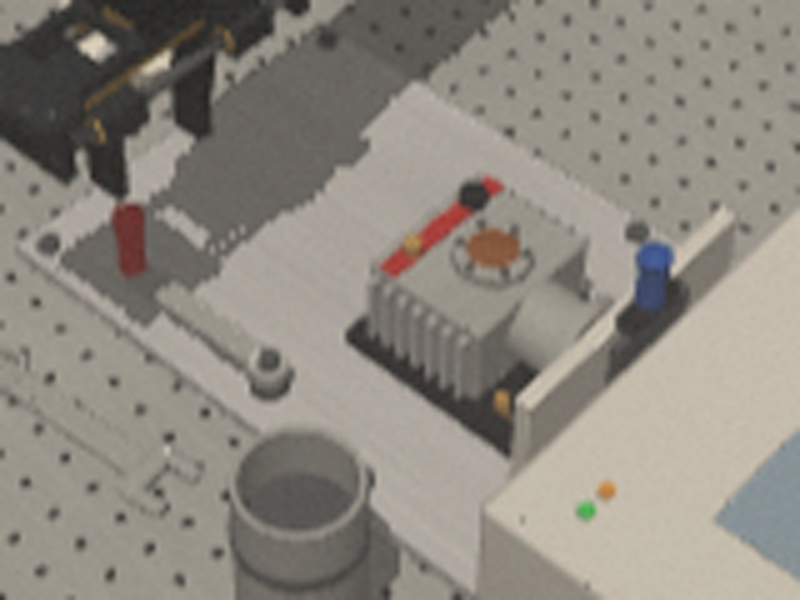

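View pics/T5.png

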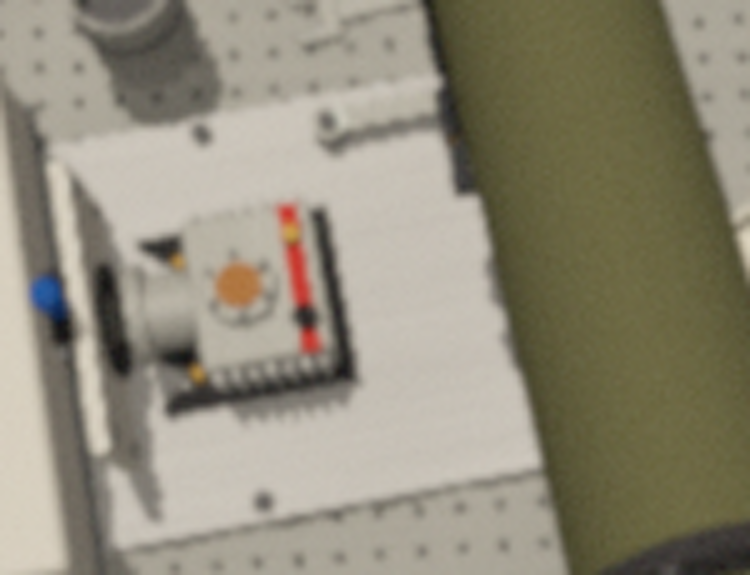

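drive_tool([
  [-0.2,0.9,0,0,0,0,0.6],
  [-0.2,0.9,0,0,0,0,0.6],
  [0,0,1.5,0,0,0,0.6],
  [0,0,1.5,0,0,0,0.6],
  [0,0,1.5,0,0,0,0.6],
  [0,0,1.5,0,0,0,0.6],
  [0,0,1,0,0,0,0.6],
  [0,0,0,0,0,0,0.6],
  [0,0,0,0,0,0,0.6],
])

```text
time_s: 12.02
tool_pos: [0.6559, -0.0764, 0.106]
tool_rot: [-179.9, -0.0, 96.9]
force: [-1.1, -0.7, 0.3]
grip_width: 0.0522
```

```bash
python3 look.py 6
```

```text
12.1167 [ 0.6571 -0.0764  0.1079] [179.9   0.   96.9] [-0.8  0.2  0.7]
```

View pics/S6.png

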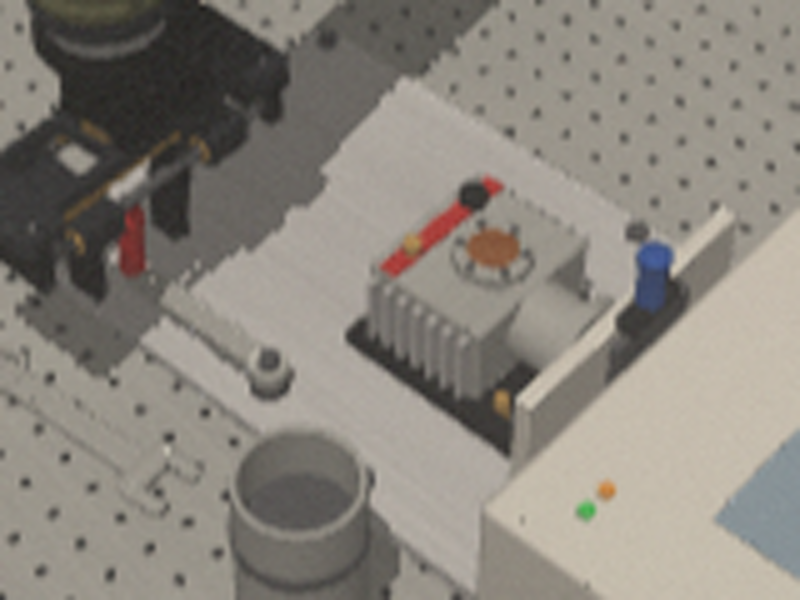

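The knob (132,245) stands between the fingers. Closing gently.

drive_tool([
  [0,0,0,0,0,0,0.3],
  [0,0,0,0,0,0,0.2],
  [0,0,0,0,0,0,0.1],
  [0,0,0,0,0,0,0.1],
  [0,0,0,0,0,0,0.1],
  [0,0,0,0,0,0,0.1],
], force=12)

```text
time_s: 12.62
tool_pos: [0.6566, -0.0765, 0.1073]
tool_rot: [180.0, 0.0, 96.9]
force: [-0.5, 0.5, -0.6]
grip_width: 0.0202
```

```bash
python3 - <<'E'
from h import *
from plan import *
from cell import env
o=env.get_obs();p=o["tool_pos"];print(p,o["tool_rot"],o["grip_width"],o["force"])
q=np.linalg.inv(D)@[p[0],p[1],1];v=q[:2]-[-.03,-.105];print("dock",q[:2],"r",np.hypot(*v),"angle",np.degrees(np.arctan2(v[1],v[0]))%360-90)
# waypoints in dock, tool frame (yaw=97 approx: tool x=dock x, tool y=-dock y)
a0=np.arctan2(v[1],v[0])%(2*np.pi);N=36
A=np.linspace(a0,np.pi/2,N+1);P=.105*np.c_[np.cos(A),-np.sin(A)]*100
print(np.diff(P,axis=0).round(2).tolist())
E
```

```text
[ 0.65662279 -0.07649691  0.10734254] [1.79994573e+02 1.11089049e-02 9.69146251e+01] 0.020167870294887164 [-0.52211717  0.49360704 -0.56988989]
dock [-0.13563794 -0.1082047 ] r 0.10568654143677293 angle 91.73762675714588
[[-0.0, -0.47], [0.02, -0.47], [0.04, -0.47], [0.06, -0.46], [0.08, -0.46], [0.1, -0.46], [0.12, -0.45], [0.14, -0.45], [0.16, -0.44], [0.18, -0.43], [0.2, -0.42], [0.22, -0.41], [0.23, -0.4], [0.25, -0.39], [0.27, -0.38], [0.29, -0.37], [0.3, -0.36], [0.32, -0.34], [0.33, -0.33], [0.35, -0.31], [0.36, -0.3], [0.37, -0.28], [0.39, -0.26], [0.4, -0.25], [0.41, -0.23], [0.42, -0.21], [0.43, -0.19], [0.43, -0.17], [0.44, -0.15], [0.45, -0.13], [0.45, -0.11], [0.46, -0.09], [0.46, -0.07], [0.46, -0.05], [0.47, -0.03], [0.47, -0.01]]
```

drive_tool([
  [0,0,0,0,0,0,0.1],
  [0,0,0,0,0,0,0.1],
  [0,0,0,0,0,0,0.1],
])

```text
time_s: 12.87
tool_pos: [0.6565, -0.0766, 0.1072]
tool_rot: [-180.0, 0.0, 96.9]
force: [-1.1, 0.1, 0.1]
grip_width: 0.0151
```

drive_tool([
  [0,-0.47,0,0,0,0,0.1],
  [0.02,-0.47,0,0,0,0,0.1],
  [0.04,-0.47,0,0,0,0,0.1],
  [0.06,-0.46,0,0,0,0,0.1],
  [0.08,-0.46,0,0,0,0,0.1],
  [0.1,-0.46,0,0,0,0,0.1],
  [0.12,-0.45,0,0,0,0,0.1],
  [0.14,-0.45,0,0,0,0,0.1],
  [0.16,-0.44,0,0,0,0,0.1],
])

```text
time_s: 13.62
tool_pos: [0.6144, -0.0744, 0.1076]
tool_rot: [180.0, 0.0, 96.9]
force: [1.7, -2.4, 0.3]
grip_width: 0.0156
```

drive_tool([
  [0.18,-0.43,0,0,0,0,0.1],
  [0.2,-0.42,0,0,0,0,0.1],
  [0.22,-0.41,0,0,0,0,0.1],
  [0.23,-0.4,0,0,0,0,0.1],
  [0.25,-0.39,0,0,0,0,0.1],
  [0.27,-0.38,0,0,0,0,0.1],
  [0.29,-0.37,0,0,0,0,0.1],
  [0.3,-0.36,0,0,0,0,0.1],
  [0.32,-0.34,0,0,0,0,0.1],
  [0.33,-0.33,0,0,0,0,0.1],
  [0.35,-0.31,0,0,0,0,0.1],
])

```text
time_s: 14.53
tool_pos: [0.5699, -0.0498, 0.1074]
tool_rot: [180.0, 0.0, 96.9]
force: [2.7, -1.9, 4.8]
grip_width: 0.0152
```

drive_tool([
  [0.36,-0.3,0,0,0,0,0.1],
  [0.37,-0.28,0,0,0,0,0.1],
  [0.39,-0.26,0,0,0,0,0.1],
  [0.4,-0.25,0,0,0,0,0.1],
  [0.41,-0.23,0,0,0,0,0.1],
  [0.42,-0.21,0,0,0,0,0.1],
  [0.43,-0.19,0,0,0,0,0.1],
  [0.43,-0.17,0,0,0,0,0.1],
  [0.44,-0.15,0,0,0,0,0.1],
])

```text
time_s: 15.28
tool_pos: [0.5454, -0.0159, 0.1072]
tool_rot: [180.0, 0.0, 96.9]
force: [3.9, -1.2, 4.2]
grip_width: 0.0156
```

```bash
python3 look.py 7
```

```text
15.3833 [ 0.5449 -0.0149  0.1072] [-1.8e+02 -1.0e-01  9.7e+01] [1.9 0.8 4.8]
```

View pics/S7.png

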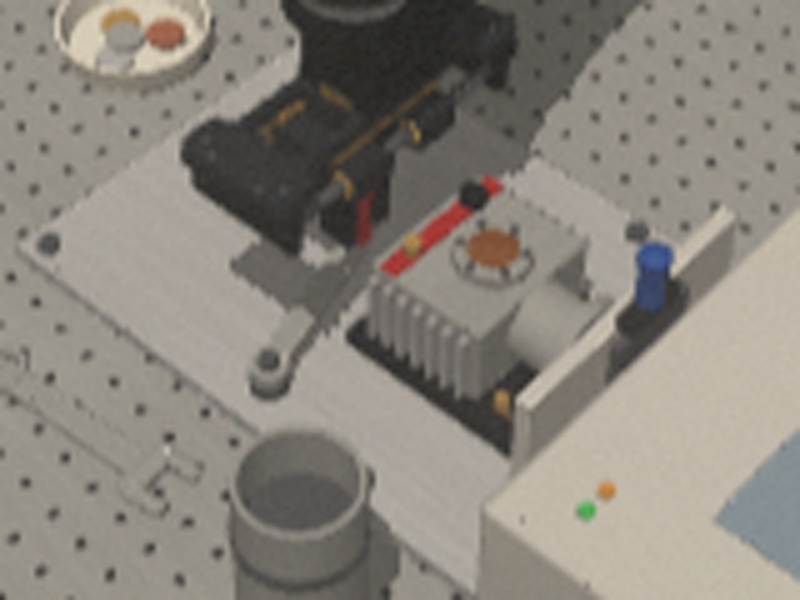

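drive_tool([
  [0.45,-0.13,0,0,0,0,0.1],
  [0.45,-0.11,0,0,0,0,0.1],
  [0.46,-0.09,0,0,0,0,0.1],
  [0.46,-0.07,0,0,0,0,0.1],
  [0.46,-0.05,0,0,0,0,0.1],
])

```text
time_s: 15.8
tool_pos: [0.5386, 0.0061, 0.1073]
tool_rot: [179.9, 0.0, 96.9]
force: [6.3, -1.0, 1.7]
grip_width: 0.0154
```

drive_tool([
  [0.2,-0.02,0,0,0,0,0.1],
  [0.2,-0.01,0,0,0,0,0.1],
  [0.2,0,0,0,0,0,0.1],
  [0.2,0,0,0,0,0,0.1],
  [0.1,0,0,0,0,0,0.1],
  [0,0,0,0,0,0,0.1],
])

```text
time_s: 16.3
tool_pos: [0.5379, 0.0108, 0.1073]
tool_rot: [179.9, 0.3, 96.8]
force: [6.3, -9.2, 2.2]
grip_width: 0.0153
```

```bash
python3 look.py 8;python3 - <<'E'
from plan import twist
from cell import env
o=env.get_obs();p=o["tool_pos"];twist((p[0],p[1],o["tool_rot"][2]),(-.03,0,0),1)
import cv2
s=cv2.imread("pics/scene8.png");cv2.imwrite("pics/S8d.png",cv2.resize(s[215:285,230:310],None,fx=8,fy=8,interpolation=cv2.INTER_CUBIC))
E
```

```text
16.4 [0.538  0.0108 0.1073] [179.9   0.3  96.8] [ 7.2 -8.7  2.3]
cur in dock mm [-34.7  -1. ] -0.17
tot cm tx,ty(tool),rz: 0.46 -0.1 -0.17  per row 0.465 -0.097 -0.169
```

View pics/S8d.png

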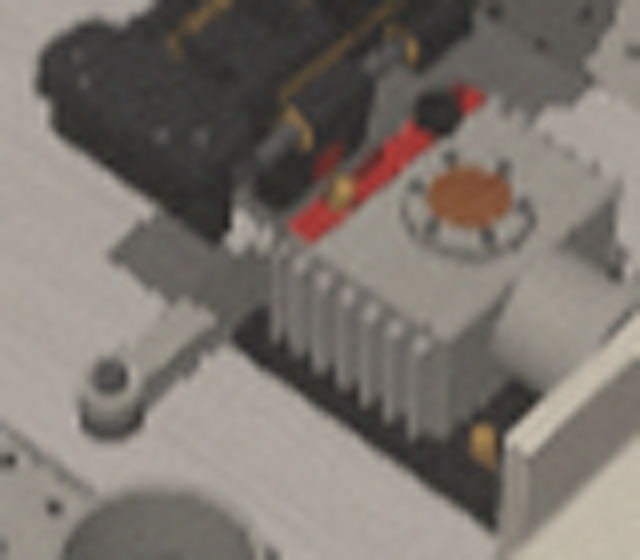

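drive_tool([
  [0.15,0,0,0,0,0,0.1],
  [0.15,0,0,0,0,0,0.1],
  [0.1,0,0,0,0,0,0.1],
  [0,0,0,0,0,0,0.1],
])

```text
time_s: 16.73
tool_pos: [0.5378, 0.0114, 0.1073]
tool_rot: [179.9, 0.6, 96.7]
force: [6.8, -16.0, 2.2]
grip_width: 0.0154
```

drive_tool([
  [-0.3,0,0,0,0,0,0.1],
  [-0.3,0,0,0,0,0,0.1],
  [-0.15,0,0,0,0,0,0.1],
  [0,0,0,0,0,0,0.1],
])

```text
time_s: 17.07
tool_pos: [0.538, 0.0105, 0.1073]
tool_rot: [179.9, 0.0, 96.9]
force: [5.7, -2.8, 2.6]
grip_width: 0.0155
```

Now open and rise clear.

drive_tool([
  [0,0,0,0,0,0,0.6],
  [0,0,0,0,0,0,0.6],
  [0,0,0,0,0,0,0.6],
  [0,0,0,0,0,0,0.6],
  [0,0,-1,0,0,0,0.6],
  [0,0,-2,0,0,0,0.6],
  [0,0,-3,0,0,0,0.6],
  [0,0,-3,0,0,0,0.6],
  [-2,-1,-2,0,0,0,0.6],
  [-4,0,0,0,0,0,0.6],
  [-4,0,0,0,0,0,0.6],
  [-4,0,0,0,0,0,0.6],
  [-3,0,0,0,0,0,0.6],
  [0,0,0,0,0,0,0.6],
])

```text
time_s: 18.23
tool_pos: [0.5468, -0.1673, 0.2171]
tool_rot: [-179.9, 0.2, 96.3]
force: [-1.0, -1.1, 0.0]
grip_width: 0.0522
```

```bash
python3 look.py 9
```

```text
18.3333 [ 0.5473 -0.1597  0.2172] [-1.799e+02 -1.000e-01  9.680e+01] [-0.1  0.8  0.6]
```

View pics/S9.png

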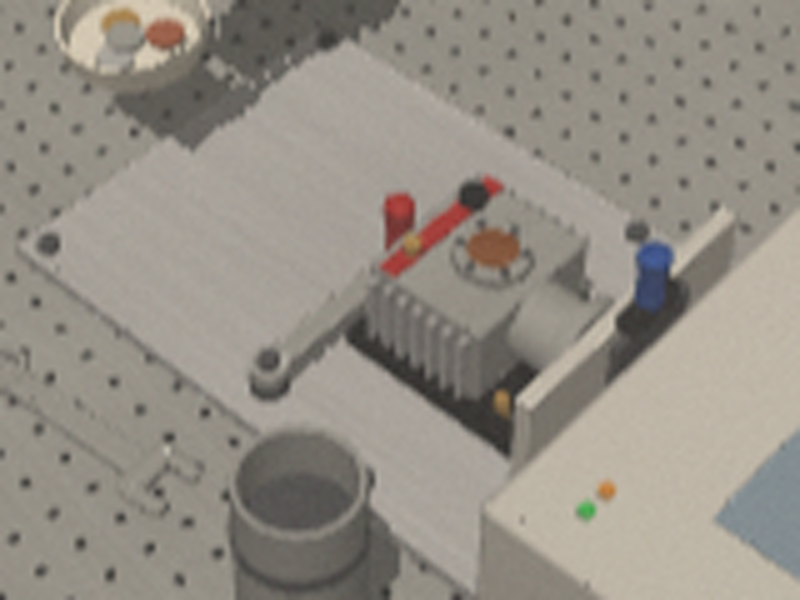

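View pics/T9.png

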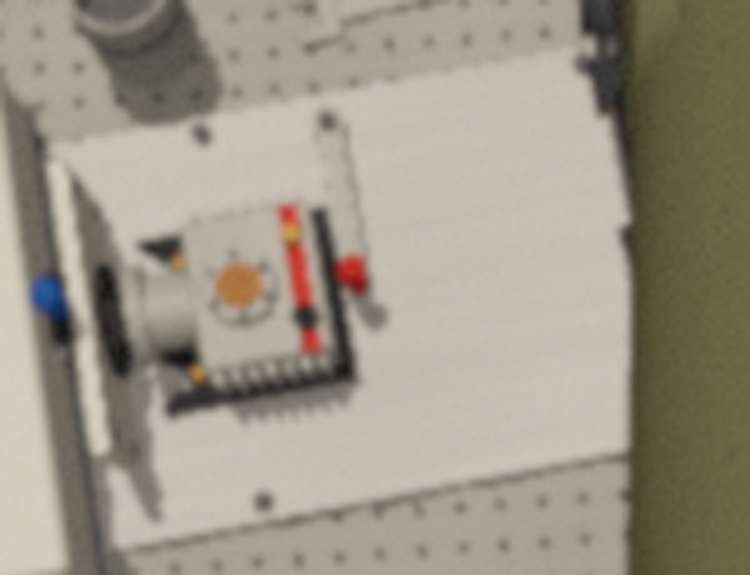

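```bash
python3 - <<'E'
from h import *
from plan import *
t=lambda x,y:px(x,y,5,(160,135)); s=lambda x,y:px(x,y,5,(190,190))
for l,n,a,z in(("knob","top",t(351,268),.077),("knob","scene",s(399,203),.077),("cap","top",t(239,286),.083),("cap","scene",s(494,248),.083),("piv","scene",s(268,362),.035),("piv","top",t(327,119),.035)):
    p=ray(n,a,z);q=(np.linalg.inv(D)@[p[0],p[1],1])[:2];v=q-[-.03,-.105];print(l,n,q.round(4),"ang",np.degrees(np.arctan2(v[1],v[0]))-90)
import cv2
a=cv2.imread("pics/top9.png");cv2.imwrite("pics/T9d.png",cv2.resize(a[155:220,185:245],None,fx=9,fy=9,interpolation=cv2.INTER_CUBIC))
b=cv2.imread("pics/scene9.png");cv2.imwrite("pics/S9d.png",cv2.resize(b[220:290,235:325],None,fx=8,fy=8,interpolation=cv2.INTER_CUBIC))
E
```

```text
knob top [-0.031   0.0012] ang 0.5659757580588973
knob scene [-0.0269 -0.0032] ang -1.7651465732644596
cap top [0.0348 0.0007] ang -31.530318871270843
cap scene [0.036  0.0021] ang -31.651262786950774
piv scene [-0.0271 -0.1077] ang -133.43875133920386
piv top [-0.0317 -0.1047] ang 80.51578532256406
```

View pics/T9d.png

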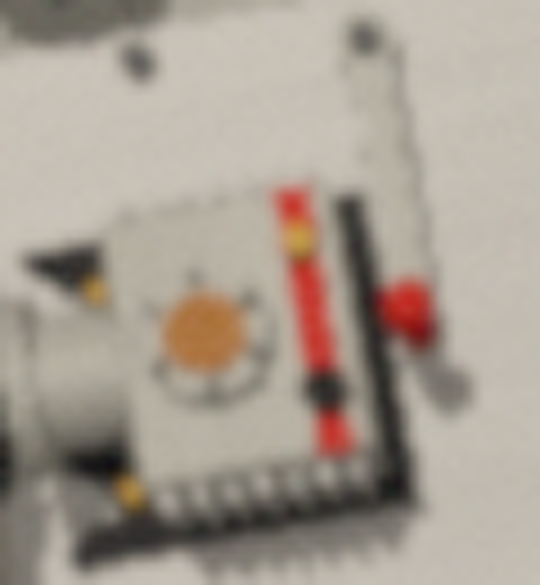

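View pics/S9d.png

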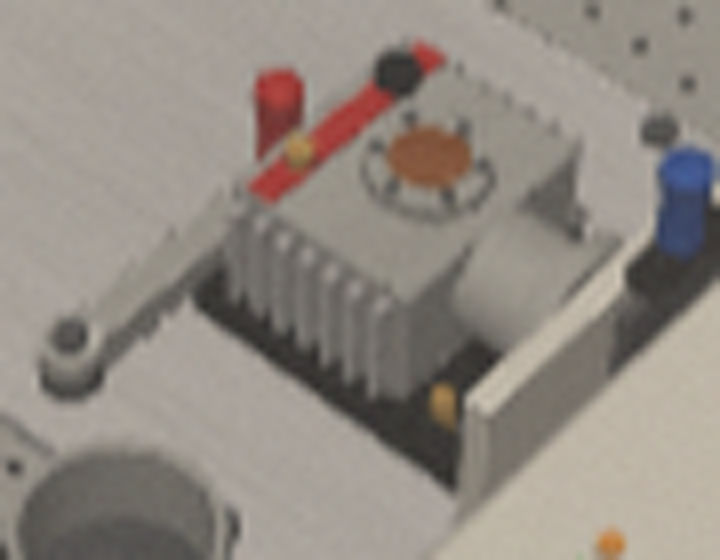

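Latch is shut: relative to its pivot the arm angle measures 0° (scene) and -0.4° (top). The head's cap puts its origin at about 40.9 mm, against 40 expected. Next is the shutter.

```bash
python3 plan.py .5473 -.1597 96.85 .135 .001 0 10
```

```text
cur in dock mm [-205.    10.4] -0.1
tot cm tx,ty(tool),rz: 34.0 0.91 -0.1  per row 3.4 0.091 -0.01
```

drive_tool([
  [0,0,-2.5,0,0,0,0.6],
  [0,0,-2.5,0,0,0,0.6],
  [3.4,0.09,0,0,0,0,0.6],
  [3.4,0.09,0,0,0,0,0.6],
  [3.4,0.09,0,0,0,0,0.6],
  [3.4,0.09,0,0,0,0,0.6],
  [3.4,0.09,0,0,0,0,0.6],
  [3.4,0.09,0,0,0,0,0.6],
  [3.4,0.09,0,0,0,0,0.6],
  [3.4,0.09,0,0,0,0,0.6],
  [3.4,0.09,0,0,0,0,0.6],
  [2.4,0.09,0,0,0,0,0.6],
  [1,0,0,0,0,0,0.6],
  [0,0,0,0,0,0,0.6],
  [0,0,0,0,0,0,0.6],
  [0,0,0,0,0,0,0.6],
])

```text
time_s: 19.67
tool_pos: [0.5161, 0.178, 0.267]
tool_rot: [-180.0, 0.1, 96.8]
force: [-0.2, 0.4, 0.1]
grip_width: 0.0526
```

```bash
python3 look.py 10;python3 - <<'E'
from plan import twist
from cell import env
o=env.get_obs();p=o["tool_pos"];twist((p[0],p[1],o["tool_rot"][2]),(.135,.001,0),1)
import cv2
b=cv2.imread("pics/scene10.png");cv2.imwrite("pics/S10d.png",cv2.resize(b[170:300,260:400],None,fx=5,fy=5,interpolation=cv2.INTER_CUBIC))
E
```

```text
19.7667 [0.5163 0.1777 0.267 ] [-1.80e+02  1.00e-01  9.67e+01] [ 0.2 -0.2  0. ]
cur in dock mm [133.7   0.3] -0.21
tot cm tx,ty(tool),rz: 0.13 -0.07 -0.21  per row 0.134 -0.068 -0.215
```

View pics/S10d.png

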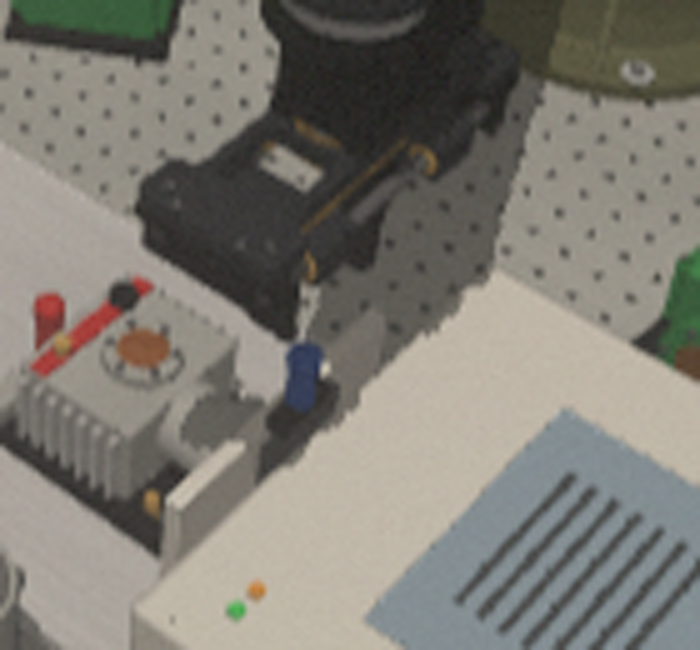

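drive_tool([
  [0,0,1.5,0,0,0,0.6],
  [0,0,1.5,0,0,0,0.6],
  [0,0,1.5,0,0,0,0.6],
  [0,0,1.3,0,0,0,0.6],
  [0,0,1,0,0,0,0.6],
  [0,0,0,0,0,0,0.6],
  [0,0,0,0,0,0,0.6],
])

```text
time_s: 20.35
tool_pos: [0.5158, 0.1794, 0.1989]
tool_rot: [-179.9, -0.0, 96.9]
force: [-0.2, -0.3, -0.0]
grip_width: 0.0523
```

```bash
python3 look.py 11;python3 - <<'E'
import cv2
b=cv2.imread("pics/scene11.png");cv2.imwrite("pics/S11d.png",cv2.resize(b[190:290,270:370],None,fx=6,fy=6,interpolation=cv2.INTER_CUBIC))
E
```

```text
20.45 [0.5164 0.18   0.2   ] [179.9  -0.   96.9] [ 0.2  0.7 -0.2]
```

View pics/S11d.png

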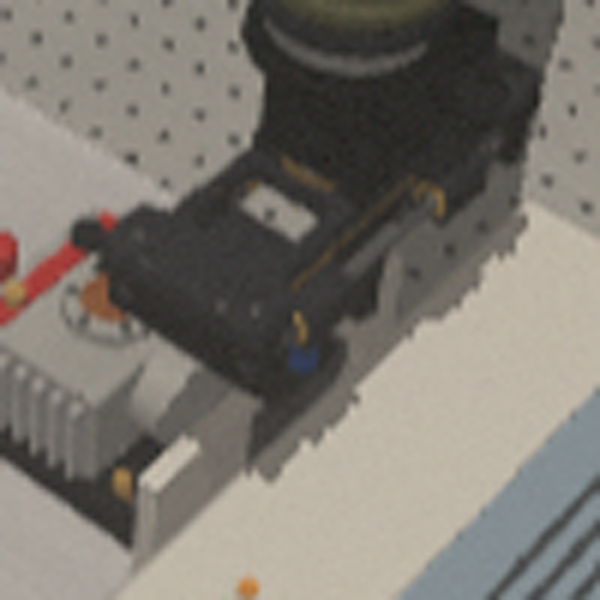

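The blue knob (303,358) is between the fingers. Closing on it.

drive_tool([
  [0,0,0,0,0,0,0.3],
  [0,0,0,0,0,0,0.2],
  [0,0,0,0,0,0,0.1],
  [0,0,0,0,0,0,0.1],
  [0,0,0,0,0,0,0.1],
  [0,0,0,0,0,0,0.1],
  [0,0,0,0,0,0,0.1],
  [0,0,0,0,0,0,0.1],
  [0,0,0,0,0,0,0.1],
  [0,0,0,0,0,0,0.1],
])

```text
time_s: 21.28
tool_pos: [0.516, 0.1799, 0.1993]
tool_rot: [180.0, -0.0, 96.9]
force: [1.2, -0.3, -0.4]
grip_width: 0.0168
```

drive_tool([
  [0,-0.3,0,0,0,0,0.1],
  [0,-0.4,0,0,0,0,0.1],
  [0,-0.4,0,0,0,0,0.1],
  [0,-0.4,0,0,0,0,0.1],
  [0,-0.4,0,0,0,0,0.1],
  [0,-0.4,0,0,0,0,0.1],
  [0,-0.4,0,0,0,0,0.1],
  [0,-0.4,0,0,0,0,0.1],
  [0,-0.4,0,0,0,0,0.1],
  [0,-0.4,0,0,0,0,0.1],
])

```text
time_s: 22.12
tool_pos: [0.4767, 0.1751, 0.1993]
tool_rot: [180.0, 0.0, 96.9]
force: [1.9, 0.4, 0.0]
grip_width: 0.0163
```

drive_tool([
  [0,-0.2,0,0,0,0,0.1],
  [0,-0.2,0,0,0,0,0.1],
  [0,-0.2,0,0,0,0,0.1],
  [0,-0.15,0,0,0,0,0.1],
  [0,-0.15,0,0,0,0,0.1],
  [0,0,0,0,0,0,0.1],
])

```text
time_s: 22.62
tool_pos: [0.4681, 0.1741, 0.1993]
tool_rot: [180.0, 0.0, 96.9]
force: [0.8, 0.6, 0.8]
grip_width: 0.0165
```

drive_tool([
  [0,-0.15,0,0,0,0,0.1],
  [0,-0.15,0,0,0,0,0.1],
  [0,-0.15,0,0,0,0,0.1],
  [0,-0.15,0,0,0,0,0.1],
  [0,0,0,0,0,0,0.1],
])

```text
time_s: 23.03
tool_pos: [0.4668, 0.1737, 0.1996]
tool_rot: [179.3, -0.2, 96.9]
force: [18.3, 4.0, -14.0]
grip_width: 0.0169
```

The end stop is felt after about 49.6 mm of travel. Relaxing, releasing and rising.

drive_tool([
  [0,0.2,0,0,0,0,0.1],
  [0,0.2,0,0,0,0,0.1],
  [0,0.04,0,0,0,0,0.1],
  [0,0,0,0,0,0,0.1],
  [0,0,0,0,0,0,0.5],
  [0,0,0,0,0,0,0.5],
  [0,0,0,0,0,0,0.5],
  [0,0,0,0,0,0,0.5],
  [0,0,-1,0,0,0,0.5],
  [0,0,-2,0,0,0,0.5],
  [0,0,-3,0,0,0,0.5],
  [0,0,-3,0,0,0,0.5],
  [0,0,-3,0,0,0,0.5],
  [-4,0,0,0,0,0,0.5],
  [-4,0,0,0,0,0,0.5],
  [-4,0,0,0,0,0,0.5],
  [-4,0,0,0,0,0,0.5],
  [-4,0,0,0,0,0,0.5],
  [-4,0,0,0,0,0,0.5],
  [-4,0,0,0,0,0,0.5],
])

```text
time_s: 24.7
tool_pos: [0.4999, -0.1058, 0.3202]
tool_rot: [180.0, 0.0, 96.9]
force: [0.8, 0.4, 0.3]
grip_width: 0.0432
```

drive_tool([
  [-4,0,0,0,0,0,0.5],
  [-4,0,0,0,0,0,0.5],
  [-4,0,0,0,0,0,0.5],
  [-4,0,0,0,0,0,0.5],
  [-4,0,0,0,0,0,0.5],
  [-4,0,0,0,0,0,0.5],
  [0,0,0,0,0,0,0.5],
  [0,0,0,0,0,0,0.5],
])

```text
time_s: 25.37
tool_pos: [0.528, -0.3453, 0.3186]
tool_rot: [-179.9, -0.1, 96.6]
force: [0.1, 0.2, 0.1]
grip_width: 0.0434
```

```bash
python3 look.py 12; python3 - <<'E'
import cv2
for n in("scene","top"): cv2.imwrite(f"pics/{n}12b.png",cv2.resize(cv2.imread(f"pics/{n}12.png"),(800,600)))
E
```

```text
25.4667 [ 0.5295 -0.3411  0.3196] [ 1.8e+02 -1.0e-01  9.7e+01] [ 1.1  0.6 -0.4]
```

View pics/S12.png

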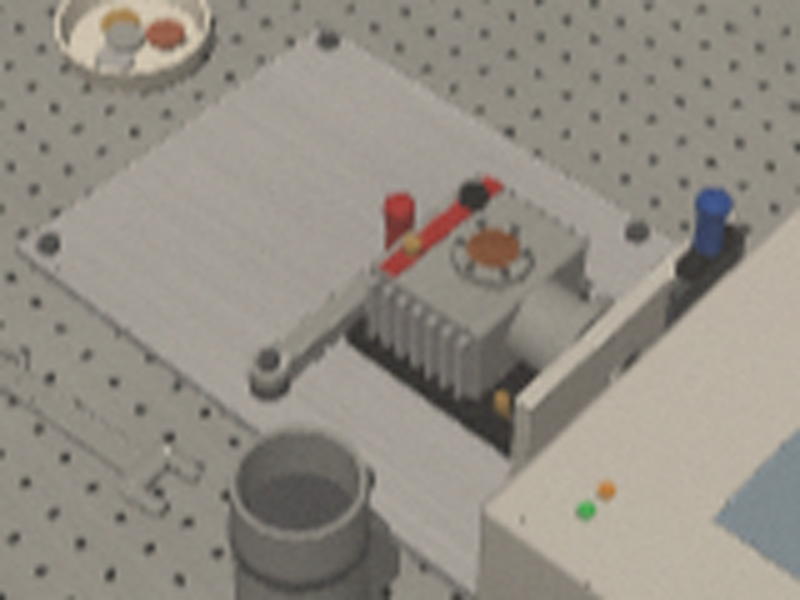

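View pics/T12.png

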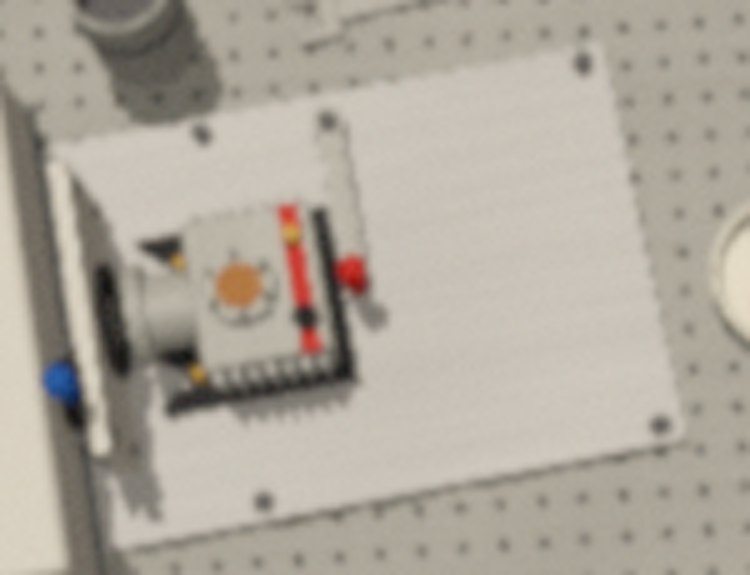

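View pics/top12b.png

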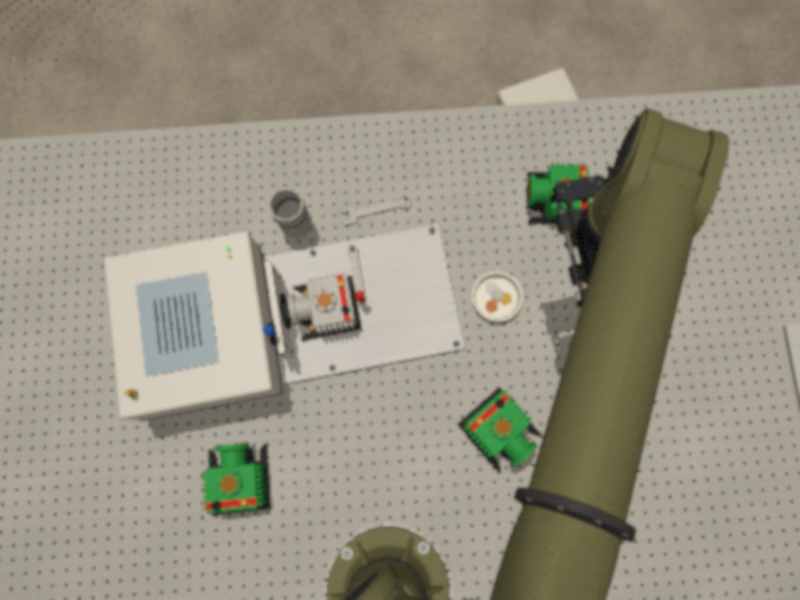

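```bash
python3 - <<'E'
from h import *
from plan import *
t=lambda x,y:px(x,y,5,(160,135)); s=lambda x,y:px(x,y,5,(190,190))
for l,n,a,z in(("blue","top",t(60,376),.158),("blue","scene",s(714,199),.158)):
    p=ray(n,a,z);print(l,n,(np.linalg.inv(D)@[p[0],p[1],1])[:2].round(4))
mm=lambda *a:np.array(a)/1000
obs=[("top",t(353,379),mm(-60,55,10)),("top",t(170,408),mm(60,55,8)),("top",t(140,243),mm(60,-55,10)),("scene",s(347,336),mm(-60,-55,5))]
h,r=fit(obs,[.53,.08,1.69],.012);A=np.linalg.inv(D)@M(*h);print("head dock",A[:2,2],np.degrees(np.arctan2(A[1,0],A[0,0])));print(r.round(2))
E
```

```text
blue top [0.1311 0.0491]
blue scene [0.1371 0.0471]
head dock [0.03875767 0.00086067] -0.22855642363828127
[[ 0.92 -0.34]
 [-1.31  1.31]
 [-0.89 -0.42]
 [-0.61 -0.82]]
```

```bash
python3 -c "
from cell import env
print(env.sign_off())"
```

```text
the job is handed in; nothing more can be done
None
```

The job is handed in at about 25.5 s: the head is docked, the latch is shut, and the shutter is open, done in that order. `sign_off` gave no verdict.

**Head:** I pushed it on its rear face with two fingertips at about 25 mm/s until both slots stopped against the pegs. It slid at about 5 N, and I held about 16 N against the stop. The final images put its origin at dock x of about 39–41 mm, y about 1 mm and turned about -0.2°, against 40 mm, 0 and 0.

**Latch:** I gripped the knob and swung it to a firm stop, again at about 16 N. Measured from the pivot, the arm is within about 0.5° of shut. While I held the knob, the gripper stopped about 4 mm short of where I expected. I put that down to the knob sitting off-centre in the pads, because the images taken after I let go show it shut.

**Shutter:** I dragged it 49–50 mm to its end stop, where the force was about 23 N. The images put the knob at y = 47–49 mm, within the roughly 2–3 mm camera uncertainty of 50.

**Rest of the scene:** In the last pictures the flask, dish, wrench and green look-alikes look where they started. I judged this by eye rather than measuring it. The arm is clear of everything.

The two cameras disagreed by about 5 mm along the dock's x axis. I therefore relied on contact forces and measurements between parts for the final positions.

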